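Unfold the press crank and clamp the specimen

TASK

Two small specimen presses stand on the bench, each with a folding crank on top that is folded in like a pocket knife. On the press with the red grip, first swing the handle out clockwise (seen from above) to its stop, so that it lies in line with the crank arm, and only then turn the whole crank clockwise by its grip, about a quarter turn, until it comes to its stop with the ram down on the specimen. Let go, leaving the handle fully unfolded, and leave the crank of the blue press alone.

Things in the scene. Friction and masses are not known exactly. Their poses are not given: they have to be found in the camera images.
- red_spindle (a point): Point on the upright spindle axis of the red press (fixed; white C-frame 60 mm wide, flat top 150 mm up; dark 30 mm specimen under the ram), 215 mm above the bench: level with the red grip's middle. It turns with the crank arm (steel, 22 mm wide): its x axis points along the arm to the fold hinge (upright pin), 40 mm out; z up. The grip's middle is always 70 mm from the hinge.
- red_handle (a joint): Fold angle (rad) of the red press's handle, a flat bar (top 184 mm above the bench) carrying at 70 mm from the hinge an upright red grip, 22 mm thick, 185 to 243 mm up, that spins freely. Grows clockwise seen from above: at 0 the bar points 2.0 rad counter-clockwise of the arm's x axis; at 2.0 it is straight in line with the arm, against its stop. Light friction (0.05 N m): stays where left.
- red_crank (a joint): Angle (rad) of the red press's crank arm, growing clockwise seen from above; it starts between 0 and 0.35, and its stop, with the ram on the specimen, is at 1.75. Stiff (0.22 N m): stays where left. With the handle unfolded the grip goes round the spindle at 110 mm radius.
- blue_grip (a point): Middle of the upright grip (22 mm thick, 58 mm tall) of the other press, which is blue. That press is otherwise the same, folded, with nothing under its ram; a bystander.

How it is judged:
By the outcome, as a careful person would: the job done as asked, in the order asked, and still so for the second after the job is handed in, with the robot touching nothing.
It also fails if it takes over 42 s, if anything falls off the work surface, if the arm or the gripper's body presses on something with over 40 N, if the wrist force passes 120 N, or if a joint passes its speed limit or range.

ROBOT

A 7-joint arm with a two-finger parallel gripper is mounted at the origin on the work surface. World frame = base frame: x ahead of the robot, y to its left, z up, the work surface at z = 0. Lengths are in m, angles in rad, forces in N, time in s.
With the tool pointing down it reaches from about 0.425 to 0.875 m from the base axis. Payload 8.4 kg.
Tool frame: the origin (TCP) lies at the very end of the fingers, on their centre line; the grasp point (between the pads) lies 19 mm behind it; z points along the fingers, y is the line along which they close (so a half turn about z gives the same grasp; the last joint's range is limited). The gripper opens to 85 mm and grips with 20 to 120 N. Pads are 22 mm wide; open, the fingers measure 114 mm over their backs; the gripper's body (76 mm by 85 mm) begins 54 mm behind the grasp point. The pads swing forward as they close: fully open they stand 13 mm farther back than shut.
Start: joints at [1.004, 0.333, 0.04, 1.465, -0.013, 1.343, -0.059], TCP at [0.293, -0.58, 0.206] pointing down, gripper open.
Joint ranges: [-2.58, 2.58], [-0.38, 2.09], [-1.3, 1.39], [0.25, 2.4], [-1.5, 4.64], [0.08, 2.09], [-2.65, 2.65]. Speed limits (rad/s): [2.22, 2.22, 2.79, 2.79, 3.14, 3.14, 3.14].

INTERFACE

Orientations are given as a 3x3 rotation matrix whose columns are the frame's x, y, z axes.
In Python, from station import env, optics, job gives the robot as it stands. The module is installed in compiled form; this text tells all that it offers.
- The arm moves only by the tool play_rows, never from a script. Its argument "increments" is a list of rows, each a list of 6 numbers: the shift along the tool's x, y, z in cm, then the turn, a rotation vector about the tool's x, y, z in rad. In form: [[dx, dy, dz, wx, wy, wz], ...]. A call has 1 to 12 rows; each row shifts and turns the commanded pose from where the row before left it, along the tool's axes as they then stand; what a row does not reach is not made up. A row lasts 1/12 s, in which the tool goes at most 41.7 mm and 7.16 degrees, less where a joint would pass 70% of its speed; a pose out of reach is approached as far as the arm can. A call with a gripper value outside its range is refused whole. "grip" is the finger opening in cm, from 0 to 8.54, set as the call begins (left out, the last holds). The fingers move at their own pace and stop on an object; "newtons" is the grip in N (left out, the last holds). Time passes only in rows, so rows that do not move let the fingers close. It gives the time, the measured TCP pose, the force, the opening and the grip force at its end, in the units of the state.
- env.get_state(): the state, without advancing time (a new reading comes with each control period).
- optics.read_camera(name): name is "side" or "top"; returns (picture, depth): 400x640x3 uint8, blue, green, red; 400x640 float32, m along the optical axis (not along the pixel's ray), 0 where there is no reading.
- optics.camera_model(name): a dict with "K" (3x3 intrinsics, pixels), "R" (3x3) and "t" (3): a world point X has camera coordinates R X + t. Camera axes: x right, y down, z forward; pixel columns grow to the right and rows downward; lengths in m; the calibration is good to about 2 mm. A picture is of the moment at which its call begins. camera_model takes no time and is no camera call.
- job.close_job(): hands the job in; it is judged then, once.
Trained networks look in the newest picture that a camera, given by its name, has taken for a name from the list of things; names that differ only in an ending like _2 or _b are one class to them, and where a whole thing is asked for, a point or a joint stands for the part that bears it (a point fixed in the world has none). Each returns a list of dicts, best first, with "p" (0 to 1); they miss things now and then, are a little off and sometimes report something else, mostly with a low value. They report only what shows in the picture. A call takes as long as a camera call.
- optics.recognise(camera, query): "location" ([x, y, z] in m, in world coordinates, good to about 4 mm: the middle of the surface that is visible of it).
- optics.regions_of(camera, query): "pixels" (400x640 bool, what is visible of it).
- optics.spot_point(camera, query): "location" ([x, y, z] in m, in world coordinates, good to about 4 mm: a listed point, or the origin of a listed thing).
The state is a dict: "clock": time; "joint_positions": joint angles; "joint_vel": joint speeds; "joint_efforts": joint torques, N m; "ee_pos": TCP position; "tool_rot": TCP orientation; "wrist_force": force on the tool from outside, world axes, zero at the start; "wrist_torque": the same for the moment, N m; "finger_gap": opening from 0.0 (shut) to 1.0 (fully open); "gripper_force": force on a finger pad.
Only numpy, scipy, OpenCV 4.12 (cv2) and the standard library are available. Lean on these libraries where they do the work, as an engineer would, in place of code of your own. Each camera call takes 0.05 s, during which the arm holds its last target. There are 200 camera calls.

## Working session

There is one attempt and no reset: what is moved stays moved. The work goes in short steps, Python scripts to look and compute and a tool call to move; the robot and the scene stay as the last step left them, time stands still between calls to the robot, and variables do not carry over. Pictures are saved under pics/ and viewed, at most 10 in all, crops included, and the job is handed in when it is done.

Besides the shell and the picture viewer there is one more tool, called as a command line: name --pt "numbers of a row" for each row, then --argument value for the rest. play_rows: Moves the arm, as the interface text tells. Its arguments: {"type":"object","properties":{"increments":{"type":"array"},"grip":{"type":"number"},"newtons":{"type":"number"}},"required":["increments"]}

```bash
mkdir -p pics; python3 - <<'E'
from station import env, optics, job
import cv2, numpy as np
for c in ("top","side"):
    p,d=optics.read_camera(c); cv2.imwrite(f"pics/{c}0.png",p)
    for q in ("red_spindle","blue_grip"):
        print(c,q,[(np.round(r["location"],3),round(r["p"],2)) for r in optics.spot_point(c,q)])
    for q in ("red_handle","red_crank","blue_grip"):
        print(c,q,[(np.round(r["location"],3),round(r["p"],2)) for r in optics.recognise(c,q)])
s=env.get_state(); print(s["clock"],s["ee_pos"],np.round(s["tool_rot"],3),s["finger_gap"])
E
```

```text
top red_spindle [(array([0.558, 0.175, 0.218]), 0.92)]
top blue_grip [(array([ 0.442, -0.193,  0.213]), 0.57)]
top red_handle [(array([0.511, 0.191, 0.184]), 0.95)]
top red_crank [(array([0.54 , 0.184, 0.181]), 0.74)]
top blue_grip [(array([ 0.441, -0.186,  0.242]), 0.46)]
side red_spindle [(array([0.557, 0.167, 0.215]), 0.95)]
side blue_grip [(array([ 0.444, -0.195,  0.216]), 0.73)]
side red_handle [(array([0.492, 0.187, 0.182]), 0.97)]
side red_crank [(array([0.517, 0.188, 0.182]), 0.85)]
side blue_grip [(array([ 0.442, -0.183,  0.219]), 0.64)]
0.6 [ 0.29308231 -0.58015252  0.20593683] [[ 0.893  0.451 -0.   ]
 [ 0.451 -0.893 -0.   ]
 [-0.     0.    -1.   ]] 1.0002751369127538
```

View pics/top0.png

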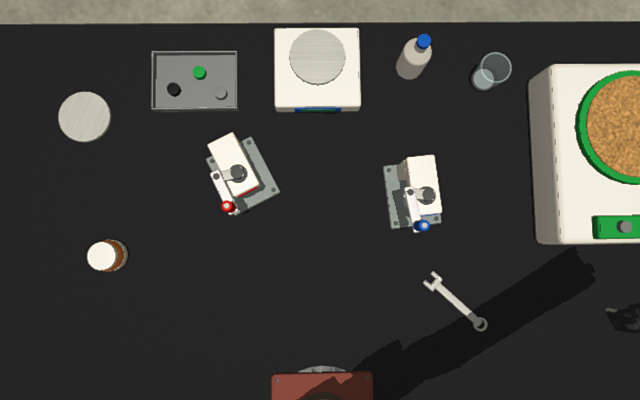

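View pics/side0.png

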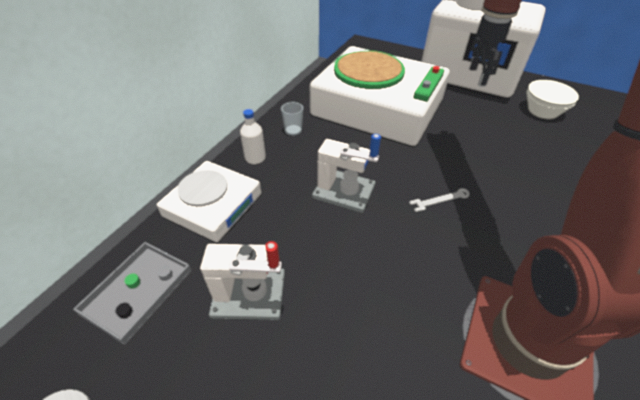

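```bash
cat > h.py <<'E'
from station import env, optics, job
import cv2, numpy as np
def cloud(c, mask=None):
    p,d=optics.read_camera(c); m=optics.camera_model(c)
    v,u=np.nonzero(d>0); z=d[v,u]
    X=np.c_[u,v,np.ones(len(u))]@np.linalg.inv(m["K"]).T*z[:,None]
    return (X-m["t"])@m["R"], p[v,u].astype(int), p,d
def red(c):
    W,col,p,d=cloud(c)
    b,g,r=col.T
    k=(r>120)&(r-g>60)&(r-b>60)
    return W[k]
def pix(c,X):
    m=optics.camera_model(c); q=m["K"]@(m["R"]@np.array(X)+m["t"]); return q[:2]/q[2]
E
python3 - <<'E'
from h import *
for c in ("top","side"):
    W=red(c); k=(W[:,2]>.19)&(W[:,2]<.26)
    print(c,len(W),W[k].min(0),W[k].max(0),np.median(W[k],0))
    t=W[:,2]>.236; print(t.sum(),W[t].mean(0) if t.any() else 0)
    print(pix(c,[.558,.17,.215]))
W,col,p,d=cloud("top")
k=(W[:,2]>.165)&(W[:,2]<.2)&(abs(W[:,0]-.53)<.15)&(abs(W[:,1]-.18)<.12)
for lo in np.arange(.16,.2,.004):
    q=k&(W[:,2]>lo)&(W[:,2]<lo+.004); print(round(lo,3),q.sum(),W[q].min(0) if q.any() else'',W[q].max(0) if q.any() else '')
E
```

```text
top 1229 [0.47493995 0.17020526 0.23762766] [0.49252802 0.18951312 0.24613664] [0.4835335  0.17883264 0.24236616]
70 [0.48365887 0.17889332 0.24205494]
[233.12617414 168.34440486]
side 3502 [0.4739067  0.17117868 0.19163515] [0.49515602 0.19207036 0.24465819] [0.47967333 0.18731375 0.23095149]
362 [0.15319689 0.07719613 0.29977203]
[242.09297918 235.39115508]
0.16 0  
0.164 16 [0.54101279 0.15690438 0.16545437] [0.56952469 0.19545546 0.16730454]
0.168 154 [0.53883433 0.15620977 0.16807449] [0.56902821 0.21704035 0.17199996]
0.172 74 [0.543901   0.15779922 0.17204742] [0.56663688 0.19818006 0.17589199]
0.176 31 [0.47074286 0.16761308 0.17610302] [0.55823079 0.22183749 0.17996542]
0.18 203 [0.47262137 0.16719501 0.18009279] [0.55969146 0.2191717  0.18398677]
0.184 110 [0.47235238 0.16643596 0.18400579] [0.55932274 0.22055678 0.18781765]
0.188 17 [0.47807994 0.16803524 0.18802251] [0.55289987 0.21194427 0.19017074]
0.192 6 [0.47386336 0.16929145 0.19225449] [0.48961597 0.17725748 0.19579813]
0.196 4 [0.47375621 0.16867342 0.19752941] [0.49142006 0.18074449 0.19974422]
0.2 0
```

The top view shows the red grip at (227,207), its hinge end near (215,176) and the spindle cap near (237,172). The blue press is to the right at (425,195), with its grip at (423,226). The side view agrees, with the red grip at (272,255). I'll zoom in to pin down the hinge and spindle.

```bash
python3 - <<'E'
from h import *
W,col,p,d=cloud("top")
cv2.imwrite("pics/zoom.png",cv2.resize(p[120:230,190:300],None,fx=5.4,fy=5.4,interpolation=cv2.INTER_CUBIC))
m=optics.camera_model("top"); Ki=np.linalg.inv(m["K"])
def at(u,v,z):
    r=m["R"].T@(Ki@[u,v,1]); c=-m["R"].T@m["t"]; return c+r*(z-c[2])/r[2]
for n,u,v,z in (("hinge",215,176,.184),("cap",237,172,.18),):print(n,at(u,v,z))
print(m["K"][0,0], -m["R"].T@m["t"])
b=col.sum(1)
# height map
h=np.zeros(d.shape); h[d>0]=W[:,2]
for v in range(160,214,3): print(v,' '.join('%3d'%(1000*h[v,u]) for u in range(206,252,2)))
E
```

```text
hinge [0.54736944 0.21070957 0.184     ]
cap [0.55542411 0.16723332 0.18      ]
513.0497834205323 [0.4161479  0.02720076 1.21320597]
160   2  21  26  26  21 148 150 150 151 148 151 152 151 146 148 153 149 148 151 152 151  13  18
163  -1  17  14  15  18  22 149 149 151 148 151 151 147 148 151 148 147 149 151 150 145 152  17
166  -2  -5  19  20  19  13  16 152 150 147 144 152 149 158 154 170 168 165 156 158 148 150 150
169   0   0  -1  15  17  23  17 147 149 148 148 175 169 173   0 174 170 167 170 157 154 151 149
172   2   0   3 183 183 187 184 178 169 174 169 170 170 172 171 172 174 171 169 153 155 148 148
175  -2  -1   0 180 187 183 184 184 170 171 172 171 170 171 171 170 170 169 172 155 153 152 147
178   0   0  -3 180 187 183 184 182 181 167 171 170 167 172 165 170 164 158 157 159 150 150 148
181  -4  -2   0   0 182 186 181 185 184 180 149 149 150 148 155 157 156 158 152 148 149 150 148
184   0   1   1  -1  -5 187 181 181 184 180  20 152 148 147 152 149 147 148 151 146 148 150 151
187   1  -1   2  -4   5   3 182 178 185 184 182  16 146 151 150 151 149 150 149 147 149 150 154
190  -2   1   0   0   4   0 180 184 181 184 181 182  16 147 150 149 151 149 149 145 145 137 142
193   1   0   0  -1   0   2   0 181 186 181 181 180 179 145 148 151 150 147 142 139 130  18  14
196   4   0   3  -3  -2   3  -4   3 182 188 184 185 183  15  16 139 145 124  17  19  22  17  18
199   1  -1  -2  -2   0  -3   3   0 178 179 182 181 182 180  20  19  19  21  16  16  19  14  15
202  -1  -3  -4  -1   4  -1   0   0 239 244 242 243 243 227 183  19  18  18  20  14  18  19  16
205   1  -1  -2  -4   1   0  -3  -3 241 245 240 242 241 239 213  16  15  16  13  17  18  20  23
208   0   1  -4  -2   2   0   3   4 242 242 242 240 243 231 213 184  18  19  18  19  17  14   0
211  -3   1   1   0  -1  -3  -1  -3   1   4  -1 230 221 206 181 181  22  18  16  -1   2  -2   0
```

View pics/zoom.png

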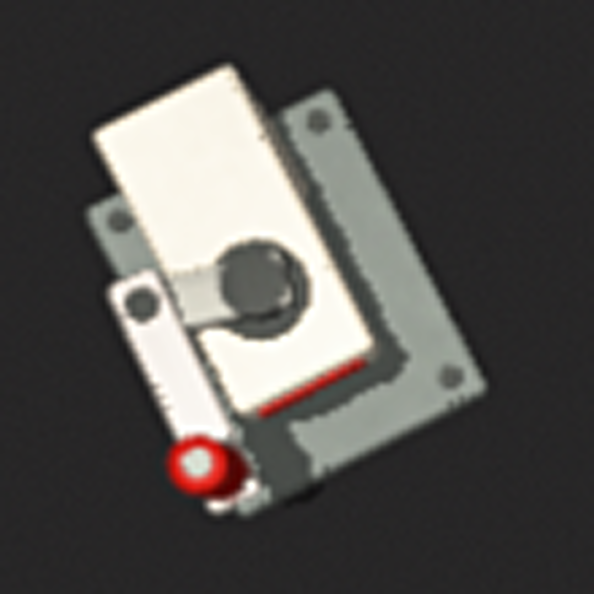

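The hinge is at about (0.547, 0.209) and the spindle at about (0.558, 0.168). That puts the arm at about 106° and the bar at about 205°. I'll cage the grip loosely with the tool's x axis along the bar, then push clockwise along arcs. First I lift and transfer.

play_rows --pt "0 0 -3.6 0 0 0" --pt "0 0 -3.6 0 0 0" --pt "0 0 -3.6 0 0 0" --pt "0 0 -3.6 0 0 0" --pt "3.34 -1.86 0 0 0 0" --pt "3.34 -1.86 0 0 0 0" --pt "3.34 -1.86 0 0 0 0" --pt "3.34 -1.86 0 0 0 0" --pt "3.34 -1.86 0 0 0 0" --pt "3.34 -1.86 0 0 0 0" --pt "3.34 -1.86 0 0 0 0" --pt "3.34 -1.86 0 0 0 0" --grip 5

```text
clock: 1.8
ee_pos: [0.4652, -0.3251, 0.3502]
tool_rot: [[0.893, 0.451, 0.0], [0.451, -0.893, -0.0], [0.0, 0.001, -1.0]]
wrist_force: [1.0, -0.1, -0.5]
finger_gap: 0.585
gripper_force: 0.0
```

play_rows --pt "3.34 -1.86 0 0 0 0" --pt "3.34 -1.86 0 0 0 0" --pt "3.34 -1.86 0 0 0 0" --pt "3.34 -1.86 0 0 0 0" --pt "0 0 0 0 0 0"

```text
clock: 2.22
ee_pos: [0.5539, -0.1912, 0.3496]
tool_rot: [[0.888, 0.461, 0.001], [0.461, -0.888, 0.004], [0.003, -0.003, -1.0]]
wrist_force: [0.4, 0.2, -0.2]
finger_gap: 0.583
gripper_force: 0.0
```

play_rows --pt "1.07 -3.65 0 0 0 0" --pt "1.07 -3.65 0 0 0 0" --pt "1.07 -3.65 0 0 0 0" --pt "1.07 -3.65 0 0 0 0" --pt "1.07 -3.65 0 0 0 0" --pt "1.07 -3.65 0 0 0 0" --pt "1.07 -3.65 0 0 0 0" --pt "1.07 -3.65 0 0 0 0" --pt "1.07 -3.65 0 0 0 0" --pt "1.07 -3.65 0 0 0 0" --pt "0 0 0 0 0 0"

```text
clock: 3.13
ee_pos: [0.4782, 0.1819, 0.3505]
tool_rot: [[0.888, 0.46, 0.0], [0.46, -0.888, 0.003], [0.002, -0.002, -1.0]]
wrist_force: [-0.7, 1.1, 0.9]
finger_gap: 0.586
gripper_force: 0.0
```

play_rows --pt "0 0 0 0 0 -0.12" --pt "0 0 0 0 0 -0.12" --pt "0 0 0 0 0 -0.12" --pt "0 0 0 0 0 -0.12" --pt "0 0 0 0 0 -0.12" --pt "0 0 0 0 0 -0.12" --pt "0 0 0 0 0 -0.12" --pt "0 0 0 0 0 -0.12" --pt "0 0 0 0 0 -0.12" --pt "0 0 0 0 0 -0.12" --pt "0 0 0 0 0 -0.12" --pt "0 0 0 0 0 -0.12"

```text
clock: 4.13
ee_pos: [0.4812, 0.1734, 0.35]
tool_rot: [[-0.336, 0.942, 0.0], [0.942, 0.336, -0.0], [-0.0, 0.0, -1.0]]
wrist_force: [0.4, 1.7, 0.2]
finger_gap: 0.586
gripper_force: 0.0
```

play_rows --pt "0 0 0 0 0 -0.12" --pt "0 0 0 0 0 -0.12" --pt "0 0 0 0 0 -0.12" --pt "0 0 0 0 0 -0.12" --pt "0 0 0 0 0 -0.12" --pt "0 0 0 0 0 -0.12" --pt "0 0 0 0 0 -0.12" --pt "0 0 0 0 0 -0.12" --pt "0 0 0 0 0 -0.12" --pt "0 0 0 0 0 -0.12" --pt "0 0 0 0 0 -0.12" --pt "0 0 0 0 0 -0.12"

```text
clock: 5.13
ee_pos: [0.4812, 0.1734, 0.35]
tool_rot: [[-0.978, -0.21, 0.0], [-0.21, 0.978, -0.0], [-0.0, -0.0, -1.0]]
wrist_force: [-0.2, -0.1, 0.5]
finger_gap: 0.588
gripper_force: 0.0
```

play_rows --pt "0 0 0 0 0 -0.12" --pt "0 0 0 0 0 -0.12" --pt "0 0 0 0 0 0"

```text
clock: 5.38
ee_pos: [0.4812, 0.1734, 0.35]
tool_rot: [[-0.9, -0.437, 0.0], [-0.437, 0.9, -0.0], [-0.0, -0.0, -1.0]]
wrist_force: [-0.4, 0.9, -0.1]
finger_gap: 0.581
gripper_force: 0.0
```

play_rows --pt "-0.47 0.4 0 0 0 0" --pt "0 0 1.9 0 0 0" --pt "0 0 1.9 0 0 0" --pt "0 0 1.9 0 0 0" --pt "0 0 1.9 0 0 0" --pt "0 0 1.9 0 0 0" --pt "0 0 1.9 0 0 0" --pt "0 0 1.9 0 0 0" --pt "0 0 1.9 0 0 0" --pt "0 0 0 0 0 0"

```text
clock: 6.22
ee_pos: [0.4819, 0.1789, 0.1945]
tool_rot: [[-0.904, -0.428, -0.005], [-0.428, 0.904, -0.001], [0.005, 0.001, -1.0]]
wrist_force: [0.3, -0.5, -0.5]
finger_gap: 0.585
gripper_force: 0.0
```

play_rows --pt "0 0 0 0 0 0" --pt "0 0 0 0 0 0" --pt "0 0 0 0 0 0" --pt "0 0 0 0 0 0" --pt "0 0 0 0 0 0" --pt "0 0 0 0 0 0" --grip 2.8 --newtons 20

```text
clock: 6.72
ee_pos: [0.4839, 0.1796, 0.1985]
tool_rot: [[-0.902, -0.431, 0.001], [-0.431, 0.902, 0.0], [-0.001, -0.0, -1.0]]
wrist_force: [0.7, -0.1, 0.1]
finger_gap: 0.328
gripper_force: 0.0
```

```bash
python3 - <<'E'
from h import *
p,d=optics.read_camera("side"); cv2.imwrite("pics/cage.png",cv2.resize(p[150:330,170:390],None,fx=3,fy=3,interpolation=cv2.INTER_CUBIC))
E
```

```text
(no output)
```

View pics/cage.png

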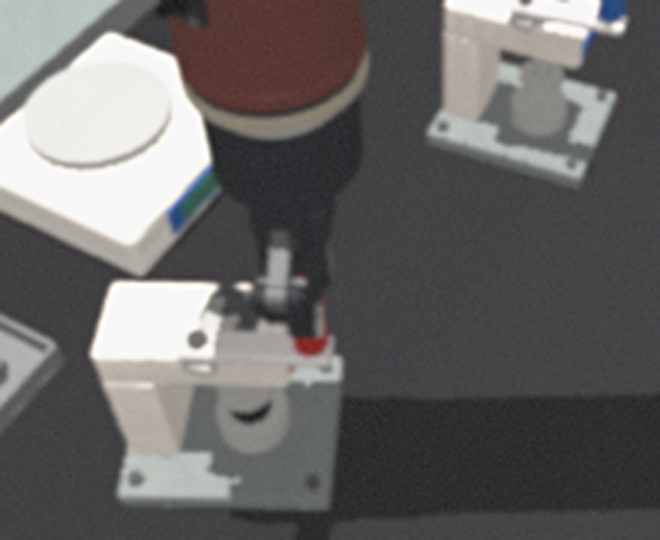

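The side view shows the red grip at crop (312,340) between the fingers, with the near finger just in front of it. I'll start the fold arc about the hinge.

play_rows --pt "-0.02 0.56 0 0 0 0.08" --pt "-0.02 0.56 0 0 0 0.08" --pt "-0.02 0.56 0 0 0 0.08" --pt "-0.02 0.56 0 0 0 0.08" --pt "-0.02 0.56 0 0 0 0.08" --pt "-0.02 0.56 0 0 0 0.08" --pt "-0.02 0.56 0 0 0 0.08" --pt "-0.02 0.56 0 0 0 0.08" --pt "-0.02 0.56 0 0 0 0.08" --pt "-0.02 0.56 0 0 0 0.08" --pt "0 0 0 0 0 0"

```text
clock: 7.68
ee_pos: [0.4809, 0.2348, 0.198]
tool_rot: [[-0.937, 0.349, -0.0], [0.349, 0.937, 0.0], [0.0, 0.0, -1.0]]
wrist_force: [0.1, -1.0, -1.4]
finger_gap: 0.326
gripper_force: 0.0
```

```bash
python3 - <<'E'
from h import *
p,d=optics.read_camera("side"); cv2.imwrite("pics/mid.png",cv2.resize(p[150:330,170:390],None,fx=3,fy=3,interpolation=cv2.INTER_CUBIC))
W=red("side"); k=(W[:,2]>.186)&(W[:,2]<.25)&(W[:,0]>.4)&(W[:,0]<.6); print(k.sum(),W[k].min(0),W[k].max(0))
for q in("red_spindle",):print(optics.spot_point("side",q))
E
```

```text
249 [0.47059391 0.22421004 0.19191505] [0.49156644 0.24270665 0.2452315 ]
[]
```

View pics/mid.png

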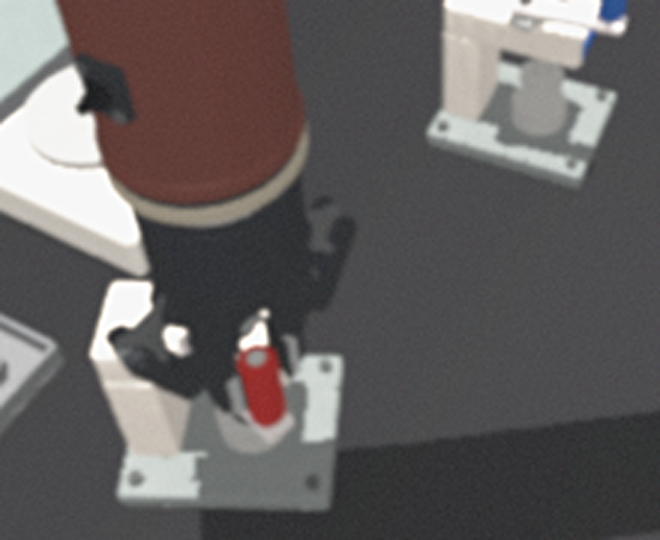

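The grip, at crop (262,385), sits squarely between the pads. I'll carry on to the fold stop.

play_rows --pt "-0.02 0.56 0 0 0 0.08" --pt "-0.02 0.56 0 0 0 0.08" --pt "-0.02 0.56 0 0 0 0.08" --pt "-0.02 0.56 0 0 0 0.08" --pt "-0.02 0.56 0 0 0 0.08" --pt "-0.02 0.56 0 0 0 0.08" --pt "-0.02 0.56 0 0 0 0.08" --pt "-0.02 0.56 0 0 0 0.08" --pt "-0.02 0.56 0 0 0 0.08" --pt "-0.02 0.56 0 0 0 0.08" --pt "-0.02 0.56 0 0 0 0.08" --pt "0 0 0 0 0 0"

```text
clock: 8.83
ee_pos: [0.5239, 0.2757, 0.1978]
tool_rot: [[-0.328, 0.945, -0.0], [0.945, 0.328, 0.0], [0.0, -0.0, -1.0]]
wrist_force: [-0.8, -1.1, -0.3]
finger_gap: 0.331
gripper_force: 0.0
```

```bash
python3 - <<'E'
from h import *
p,d=optics.read_camera("side"); cv2.imwrite("pics/fold.png",cv2.resize(p[150:330,170:390],None,fx=3,fy=3,interpolation=cv2.INTER_CUBIC))
for c in("side","top"):
    W=red(c); k=(W[:,2]>.186)&(W[:,2]<.25)&(W[:,0]>.45)&(W[:,0]<.65)&(W[:,1]>.15); print(k.sum(),W[k].min(0),W[k].max(0)) if k.any() else 0
s=env.get_state();print(s["ee_pos"],s["wrist_force"],s["joint_positions"])
E
```

```text
198 [0.50934186 0.27037019 0.19220577] [0.53030625 0.28566912 0.24572465]
[0.52309007 0.27570869 0.19795077] [-0.05976107 -0.24041851 -0.39803194] [-0.09541898  0.26787259 -0.55670099  1.60048698  0.14506985  1.31484906
 -0.33246564]
```

View pics/fold.png

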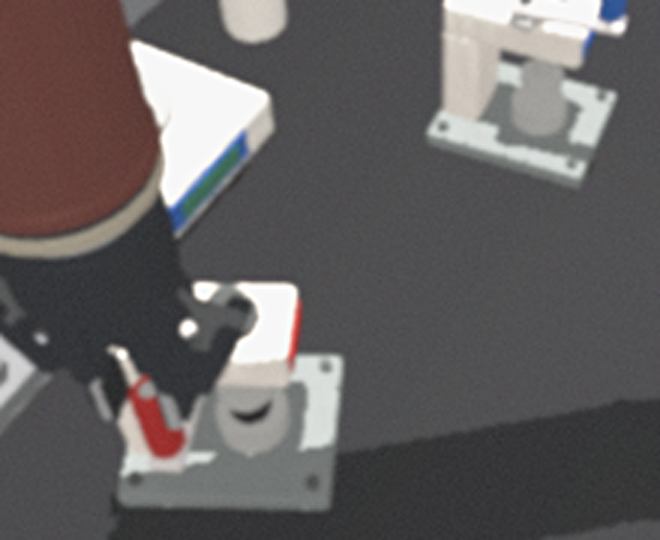

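The grip at crop (158,420) is nearly in line with the arm, with about 0.1 rad left by estimate. I'll finish the fold and check the force, then go on around the spindle.

play_rows --pt "-0.1 0.42 0 0 0 0.06" --pt "-0.1 0.42 0 0 0 0.06" --pt "-0.1 0.2 0 0 0 0.02" --pt "0 0 0 0 0 0"

```text
clock: 9.32
ee_pos: [0.5342, 0.2756, 0.1979]
tool_rot: [[-0.197, 0.98, 0.0], [0.98, 0.197, -0.0], [-0.0, 0.0, -1.0]]
wrist_force: [-0.4, 0.0, -0.3]
finger_gap: 0.331
gripper_force: 0.0
```

play_rows --pt "-0.03 0.66 0 0 0 0.06" --pt "-0.03 0.66 0 0 0 0.06" --pt "-0.03 0.66 0 0 0 0.06" --pt "-0.03 0.66 0 0 0 0.06" --pt "-0.03 0.66 0 0 0 0.06" --pt "-0.03 0.66 0 0 0 0.06" --pt "-0.03 0.66 0 0 0 0.06" --pt "-0.03 0.66 0 0 0 0.06" --pt "0 0 0 0 0 0"

```text
clock: 10.07
ee_pos: [0.5868, 0.2726, 0.1978]
tool_rot: [[0.28, 0.96, -0.0], [0.96, -0.28, 0.0], [-0.0, -0.0, -1.0]]
wrist_force: [0.0, -0.5, 0.6]
finger_gap: 0.328
gripper_force: 0.0
```

```bash
python3 - <<'E'
from h import *
p,d=optics.read_camera("side"); cv2.imwrite("pics/crank.png",cv2.resize(p[150:330,150:370],None,fx=3,fy=3,interpolation=cv2.INTER_CUBIC))
for c in("side","top"):
    W=red(c); k=(W[:,2]>.19)&(W[:,2]<.25)&(W[:,0]>.45)&(W[:,0]<.7)&(W[:,1]>.22); print(k.sum(),W[k].min(0),W[k].max(0)) if k.any() else 0
s=env.get_state();print(s["ee_pos"],s["wrist_force"],s["joint_positions"])
E
```

```text
140 [0.57213298 0.27338376 0.19073903] [0.59279664 0.28925723 0.24507912]
[0.58598279 0.27304497 0.19793821] [-0.89647934  0.70296417 -0.65357941] [-0.16720294  0.36649734 -0.44205861  1.46464095  0.15789733  1.34573287
 -0.89835485]
```

View pics/crank.png

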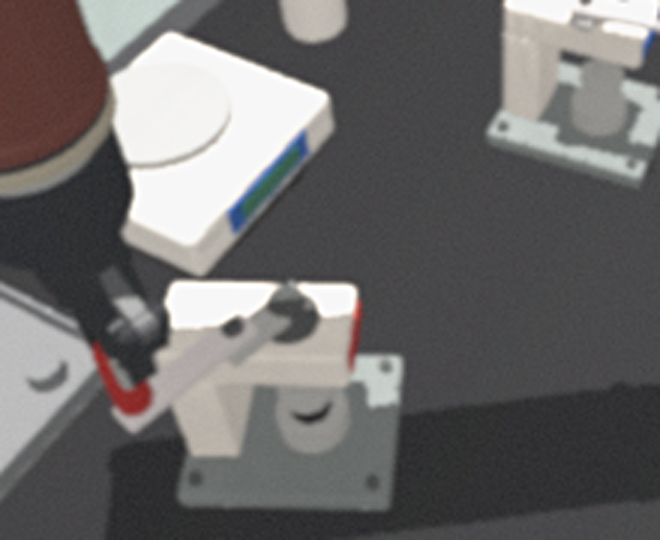

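The crank arm and handle now lie in line, from the spindle at crop (290,310) to the grip at (130,400), and are turning together. I'll continue clockwise.

play_rows --pt "0.15 0.66 0 0 0 0.06" --pt "-0.02 0.66 0 0 0 0.06" --pt "-0.02 0.66 0 0 0 0.06" --pt "-0.02 0.66 0 0 0 0.06" --pt "-0.02 0.66 0 0 0 0.06" --pt "-0.02 0.66 0 0 0 0.06" --pt "-0.02 0.66 0 0 0 0.06" --pt "-0.02 0.66 0 0 0 0.06" --pt "-0.02 0.66 0 0 0 0.06" --pt "-0.02 0.66 0 0 0 0.06" --pt "-0.02 0.66 0 0 0 0.06" --pt "0 0 0 0 0 0"

```text
clock: 11.22
ee_pos: [0.6454, 0.2329, 0.1981]
tool_rot: [[0.81, 0.586, 0.0], [0.586, -0.81, 0.0], [0.0, 0.0, -1.0]]
wrist_force: [-0.2, 0.4, 0.5]
finger_gap: 0.327
gripper_force: 0.1
```

play_rows --pt "-0.02 0.44 0 0 0 0.04" --pt "-0.02 0.44 0 0 0 0.04" --pt "0 0 0 0 0 0"

```text
clock: 11.47
ee_pos: [0.6496, 0.2261, 0.198]
tool_rot: [[0.853, 0.522, 0.0], [0.522, -0.853, 0.0], [0.0, -0.0, -1.0]]
wrist_force: [-0.1, 1.2, 1.3]
finger_gap: 0.326
gripper_force: 0.6
```

play_rows --pt "-0.02 0.44 0 0 0 0.04" --pt "0 0 0 0 0 0"

```text
clock: 11.63
ee_pos: [0.6517, 0.2224, 0.1981]
tool_rot: [[0.873, 0.488, 0.0], [0.488, -0.873, 0.0], [0.0, -0.0, -1.0]]
wrist_force: [-0.7, 1.6, 0.4]
finger_gap: 0.328
gripper_force: 0.9
```

play_rows --pt "-0.02 0.44 0 0 0 0.04" --pt "-0.02 0.44 0 0 0 0.04" --pt "0 0 0 0 0 0"

```text
clock: 11.88
ee_pos: [0.6557, 0.2141, 0.198]
tool_rot: [[0.909, 0.416, 0.0], [0.416, -0.909, -0.0], [0.0, 0.0, -1.0]]
wrist_force: [-0.9, 1.2, 0.7]
finger_gap: 0.324
gripper_force: 0.6
```

play_rows --pt "-0.02 0.33 0 0 0 0.03" --pt "0 0 0 0 0 0"

```text
clock: 12.05
ee_pos: [0.6569, 0.2111, 0.1981]
tool_rot: [[0.922, 0.387, 0.0], [0.387, -0.922, 0.0], [0.0, -0.0, -1.0]]
wrist_force: [0.2, 2.0, 0.1]
finger_gap: 0.33
gripper_force: 0.9
```

play_rows --pt "-0.02 0.33 0 0 0 0.03" --pt "0 0 0 0 0 0"

```text
clock: 12.22
ee_pos: [0.6581, 0.2077, 0.198]
tool_rot: [[0.934, 0.358, 0.0], [0.358, -0.934, -0.0], [0.0, 0.0, -1.0]]
wrist_force: [-0.7, 1.5, 1.2]
finger_gap: 0.332
gripper_force: 1.0
```

play_rows --pt "-0.02 0.44 0 0 0 0.04" --pt "0 0.2 0 0 0 0.02" --pt "0 0 0 0 0 0"

```text
clock: 12.47
ee_pos: [0.6603, 0.2014, 0.198]
tool_rot: [[0.953, 0.302, 0.0], [0.302, -0.953, -0.0], [0.0, 0.0, -1.0]]
wrist_force: [0.1, 1.1, 0.5]
finger_gap: 0.325
gripper_force: 0.4
```

play_rows --pt "-0.02 0.44 0 0 0 0.04" --pt "0 0.2 0 0 0 0.02" --pt "0 0 0 0 0 0"

```text
clock: 12.72
ee_pos: [0.6613, 0.1971, 0.198]
tool_rot: [[0.969, 0.246, -0.0], [0.246, -0.969, 0.002], [0.0, -0.002, -1.0]]
wrist_force: [-1.5, 4.9, 0.2]
finger_gap: 0.331
gripper_force: 2.2
```

play_rows --pt "-0.01 0.4 0 0 0 0.03" --pt "0 0 0 0 0 0"

```text
clock: 12.88
ee_pos: [0.6615, 0.196, 0.1981]
tool_rot: [[0.976, 0.219, -0.001], [0.219, -0.976, 0.005], [0.0, -0.005, -1.0]]
wrist_force: [-2.5, 11.0, 0.3]
finger_gap: 0.326
gripper_force: 5.6
```

The force is rising against the stop. One more firm press, then I'll back off to neutral, open and lift.

play_rows --pt "0 0.3 0 0 0 0" --pt "0 0 0 0 0 0" --pt "0 0 0 0 0 0"

```text
clock: 13.13
ee_pos: [0.6616, 0.1953, 0.1982]
tool_rot: [[0.975, 0.222, -0.001], [0.222, -0.975, 0.007], [0.0, -0.007, -1.0]]
wrist_force: [-2.8, 15.1, 0.7]
finger_gap: 0.323
gripper_force: 7.7
```

```bash
python3 - <<'E'
from h import *
for c in("side","top"):
    W=red(c); k=(W[:,2]>.19)&(W[:,2]<.25)&(W[:,0]>.55)&(W[:,0]<.75)&(W[:,1]>.12)&(W[:,1]<.3); print(k.sum(),W[k].min(0),W[k].max(0)) if k.any() else 0
s=env.get_state();print(s["ee_pos"],s["wrist_force"])
E
```

```text
108 [0.65098258 0.19405564 0.19023697] [0.66761858 0.21211597 0.24525533]
[0.66159138 0.19533125 0.19815648] [-3.73045824 15.06437291  0.35728547]
```

play_rows --pt "0 -0.3 0 0 0 0" --pt "0 -0.3 0 0 0 0" --pt "0 0 0 0 0 0"

```text
clock: 13.48
ee_pos: [0.6613, 0.197, 0.1979]
tool_rot: [[0.976, 0.219, -0.0], [0.219, -0.976, 0.001], [0.0, -0.001, -1.0]]
wrist_force: [-1.0, 6.2, 0.9]
finger_gap: 0.329
gripper_force: 3.6
```

play_rows --pt "0 -0.3 0 0 0 0" --pt "0 -0.2 0 0 0 0" --pt "0 0 0 0 0 0"

```text
clock: 13.73
ee_pos: [0.661, 0.199, 0.1977]
tool_rot: [[0.976, 0.216, -0.0], [0.216, -0.976, -0.001], [-0.0, 0.001, -1.0]]
wrist_force: [-0.0, -0.0, -1.0]
finger_gap: 0.326
gripper_force: 0.0
```

play_rows --pt "0 0 0 0 0 0" --pt "0 0 0 0 0 0" --pt "0 0 0 0 0 0" --pt "0 0 0 0 0 0" --pt "0 0 0 0 0 0" --pt "0 0 0 0 0 0" --grip 5

```text
clock: 14.23
ee_pos: [0.6609, 0.1996, 0.1979]
tool_rot: [[0.976, 0.216, -0.0], [0.216, -0.976, -0.0], [-0.0, 0.0, -1.0]]
wrist_force: [0.1, -0.3, -0.2]
finger_gap: 0.585
gripper_force: 0.0
```

play_rows --pt "0 0 -1 0 0 0" --pt "0 0 -2 0 0 0" --pt "0 0 -2 0 0 0" --pt "0 0 -3 0 0 0" --pt "0 0 -3 0 0 0" --pt "0 0 -3 0 0 0" --pt "-3 0 0 0 0 0" --pt "-3 0 0 0 0 0" --pt "-3 0 0 0 0 0" --pt "-3 0 0 0 0 0" --pt "-3 0 0 0 0 0" --pt "0 0 0 0 0 0"

```text
clock: 15.23
ee_pos: [0.5104, 0.167, 0.3403]
tool_rot: [[0.976, 0.217, 0.002], [0.217, -0.976, -0.0], [0.002, 0.0, -1.0]]
wrist_force: [1.8, 0.9, 1.8]
finger_gap: 0.586
gripper_force: 0.0
```

```bash
python3 - <<'E'
from h import *
a,_=optics.read_camera("side"); b,_=optics.read_camera("top")
f=lambda p:cv2.resize(p,(400,400),interpolation=cv2.INTER_CUBIC)
cv2.imwrite("pics/end.png",np.hstack([f(a[170:330,160:320]),f(b[120:230,190:300])]))
for c in("side","top"):
    W=red(c); k=(W[:,2]>.19)&(W[:,2]<.25)&(W[:,0]>.55)&(W[:,0]<.75)&(W[:,1]>.12)&(W[:,1]<.3); print(k.sum(),W[k].min(0),W[k].max(0)) if k.any() else 0
    print(c,optics.spot_point(c,"blue_grip"),optics.spot_point(c,"red_spindle"))
E
```

```text
232 [0.65103036 0.19476851 0.19046114] [0.67252832 0.21407398 0.24458779]
side [{'location': [0.4449, -0.1917, 0.2134], 'p': 0.62}] [{'location': [0.5574, 0.171, 0.2155], 'p': 0.61}]
74 [0.65216467 0.19067783 0.23593749] [0.67156417 0.21112045 0.24528064]
top [{'location': [0.4421, -0.1934, 0.2172], 'p': 0.68}] [{'location': [0.5603, 0.1718, 0.2143], 'p': 0.98}]
```

View pics/end.png

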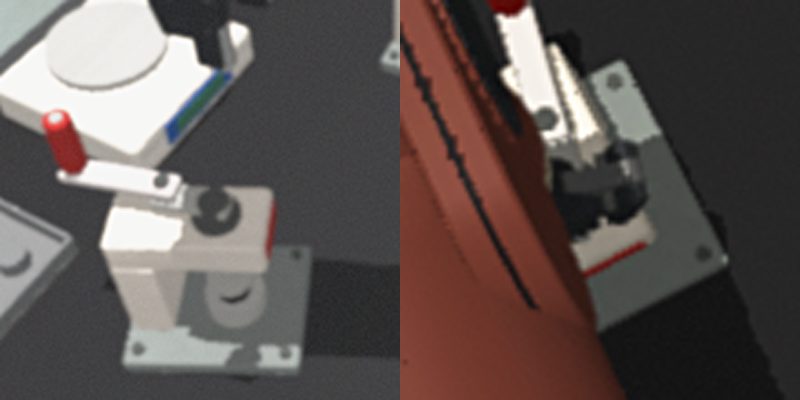

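The end view shows the handle in line with the arm, with the grip 109 mm from the spindle, so it is fully unfolded. The crank has turned about 1.54 rad to a hard stop. The blue grip has not moved and the gripper is clear.

```bash
python3 -c "
from station import job
print(job.close_job())"
```

```text
the job is handed in; nothing more can be done
None
```

The job is handed in: the red press's handle was unfolded first, then its crank turned clockwise about 1.54 rad to a hard stop (15 N at the wrist) and was released, and the blue crank was not touched.

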